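# Open the child-proof bottle that the funnel stands beside

## Task

Two identical bottles of boat cleaner are clamped to the shelf; the one to be poured next is the one with the steel funnel standing right beside it. Press that bottle's push-and-turn safety cap down, keep it down while twisting it anticlockwise until it is free, and lift it off; finish with the gripper still holding the cap level, about 8 cm straight above its bottle. Leave the other bottle's cap alone and do not knock the things standing around.

Things in the scene. Friction and masses are not known exactly. Their poses are not given: they have to be found in the camera images.
- bottle_1: White round plastic bottle, 80 mm across, 170 mm tall to the top of its 30 mm neck, clamped to the shelf on a 100 mm round base plate: it cannot move. Origin: centre of the base plate's underside, at shelf height; z up the bottle's axis; x along the locked cap's grip bar. Hooks on the neck hold the cap; anticlockwise turn: caught up to 60 deg, free from there to a stop at 80 deg.
- cap_1_center (a point): Centre of the loose grey cap of bottle_1: round, 54 mm across, 31 mm tall, with a grip bar standing across its flat top, 46 mm long, 12 thick, 24 tall (55 mm in all, 90 g). The point is on its axis, 27.5 mm below the bar's top, 3.5 mm below the flat top, 180.5 mm above the shelf when closed. x along the bar, z up. Unpressed it turns under 12 deg. Once turned free, it clears the hooks 16 mm up.
- spring_1 (a joint): How far the spring post under cap_1 is pressed down, in m: 0 up (cap at rest or off), 0.009 hard stop. Pressing the cap takes 6 N to start and 0.6 N more per mm (11.4 N at the stop); it must be kept 7 to 9 mm down while it is turned.
- bottle_2: White round plastic bottle, 80 mm across, 170 mm tall to the top of its 30 mm neck, clamped to the shelf on a 100 mm round base plate: it cannot move. Origin: centre of the base plate's underside, at shelf height; z up the bottle's axis; x along the locked cap's grip bar. Hooks on the neck hold the cap; anticlockwise turn: caught up to 60 deg, free from there to a stop at 80 deg.
- cap_2_center (a point): Centre of the loose grey cap of bottle_2: round, 54 mm across, 31 mm tall, with a grip bar standing across its flat top, 46 mm long, 12 thick, 24 tall (55 mm in all, 90 g). The point is on its axis, 27.5 mm below the bar's top, 3.5 mm below the flat top, 180.5 mm above the shelf when closed. x along the bar, z up. Unpressed it turns under 12 deg. Once turned free, it clears the hooks 16 mm up.
- spring_2 (a joint): How far the spring post under cap_2 is pressed down, in m: 0 up (cap at rest or off), 0.009 hard stop. Pressing the cap takes 6 N to start and 0.6 N more per mm (11.4 N at the stop); it must be kept 7 to 9 mm down while it is turned.
- funnel: Galvanised steel funnel standing mouth down, 84 mm across at the bottom, narrowing to a thin spout, 115 mm tall; loose. Origin at the centre of its underside. It stands 105 to 130 mm (axis to axis) from the bottle to be opened, more than 200 mm from the other.
- buoy: Bystander: red-painted wooden buoy marker, 72 mm across, 128 mm tall with a thin neck; loose. Origin at the centre of its underside. It stands beside the other bottle.
- bailer: Bystander: open orange plastic bailer scoop, 120 x 85 x 55 mm with a short handle reaching 110 mm to its -x; loose. Origin at the centre of its underside.
- coffee_pot: Bystander: blue enamel coffee pot, 104 mm across, 145 mm tall, with a spout (-x) and a handle (+x) reaching 85 mm; loose. Origin at the centre of its underside.
Things that resemble listed ones, but are neither listed nor needed, are in the scene too. Leave any blue look-alike of the part that bears cap_1_center alone. What is shaped like the funnel but green is not meant.

How it is judged:
On the way, in this order (a step that is already met when the one before it is completed fails the run):
1. the cap of the bottle beside the funnel is pressed down (((horizontal distance between funnel and bottle_1 below 0.17 m and value of joint spring_1 above 0.005 m) or (horizontal distance between funnel and bottle_2 below 0.17 m and value of joint spring_2 above 0.005 m))), for 0.1 s.
2. that cap is twisted free of the hooks (((horizontal distance between funnel and bottle_1 below 0.17 m and angle between the x axis of cap_1_center and the x axis of bottle_1, either way round above 0.95 rad) or (horizontal distance between funnel and bottle_2 below 0.17 m and angle between the x axis of cap_2_center and the x axis of bottle_2, either way round above 0.95 rad))), for 0.05 s.
3. that cap is lifted off the neck (((horizontal distance between funnel and bottle_1 below 0.17 m and z of cap_1_center in the frame of bottle_1 above 0.2055 m) or (horizontal distance between funnel and bottle_2 below 0.17 m and z of cap_2_center in the frame of bottle_2 above 0.2055 m))), for 0.1 s.
At the end, for the whole second after the job is handed in: The cap of the bottle beside the funnel is held in the fingers, still and level within 20 degrees, 40 to 150 mm above its closed height and within 40 mm of its bottle's axis, not touching the bottle; the other cap is still closed on its bottle (((horizontal distance between funnel and bottle_1 below 0.17 m and z of cap_1_center in the frame of bottle_1 between 0.2205 and 0.3305 m and horizontal distance between cap_1_center and bottle_1 below 0.04 m and angle between cap_1_center's own z axis and vertical below 0.35 rad and linear speed of cap_1 below 0.05 m/s and contact force between the fingers and cap_1 above 0.5 N and contact force between cap_1 and bottle_1 below 0.1 N and z of cap_2_center in the frame of bottle_2 between 0.1775 and 0.1845 m and angle between the x axis of cap_2_center and the x axis of bottle_2, either way round below 0.4 rad) or (horizontal distance between funnel and bottle_2 below 0.17 m and z of cap_2_center in the frame of bottle_2 between 0.2205 and 0.3305 m and horizontal distance between cap_2_center and bottle_2 below 0.04 m and angle between cap_2_center's own z axis and vertical below 0.35 rad and linear speed of cap_2 below 0.05 m/s and contact force between the fingers and cap_2 above 0.5 N and contact force between cap_2 and bottle_2 below 0.1 N and z of cap_1_center in the frame of bottle_1 between 0.1775 and 0.1845 m and angle between the x axis of cap_1_center and the x axis of bottle_1, either way round below 0.4 rad))); the arm keeps its last pose, push and grip.
It fails at once if the other bottle's cap is pressed down or taken off ((horizontal distance between funnel and bottle_1 below 0.17 m and (value of joint spring_2 above 0.003 m or distance of cap_2_center from where it was at the start of the episode above 0.012 m)) or (horizontal distance between funnel and bottle_2 below 0.17 m and (value of joint spring_1 above 0.003 m or distance of cap_1_center from where it was at the start of the episode above 0.012 m))).
It fails at once if the funnel is knocked away or over (moved more than 30 mm or tipped) (distance of funnel from where it was at the start of the episode above 0.03 m or angle between funnel's own z axis and vertical above 0.5 rad).
It fails at once if the buoy marker is knocked away or over (moved more than 30 mm or tipped) (distance of buoy from where it was at the start of the episode above 0.03 m or angle between buoy's own z axis and vertical above 0.5 rad).
It fails at once if the bailer scoop is knocked away or over (moved more than 30 mm or tipped) (distance of bailer from where it was at the start of the episode above 0.03 m or angle between bailer's own z axis and vertical above 0.5 rad).
It fails at once if the coffee pot is knocked away or over (moved more than 30 mm or tipped) (distance of coffee_pot from where it was at the start of the episode above 0.03 m or angle between coffee_pot's own z axis and vertical above 0.5 rad).
It also fails if it takes over 35 s, if anything falls off the work surface, if the arm or the gripper's body presses on something with over 40 N, if the wrist force passes 120 N, or if a joint passes its speed limit or range.

## Robot

A 6-joint arm with a two-finger parallel gripper is mounted at the origin on the work surface. World frame = base frame: x ahead of the robot, y to its left, z up, the work surface at z = 0. Lengths are in m, angles in rad, forces in N, time in s.
With the tool pointing down it reaches from about 0.375 to 0.9 m from the base axis. Payload 3.1 kg.
Tool frame: the origin (TCP) lies between the finger pads; the fingertips stand 17 mm ahead of it and the grasp point (between the pads) lies 2 mm behind it; z points along the fingers, y is the line along which they close (so a half turn about z gives the same grasp; the last joint's range is limited). The gripper opens to 85 mm and grips with 20 to 120 N. Pads are 22 mm wide; open, the fingers measure 114 mm over their backs; the gripper's body (76 mm by 85 mm) begins 54 mm behind the grasp point. The pads swing forward as they close: fully open they stand 13 mm farther back than shut.
Start: joints at [-1.411, 0.527, 1.433, -0, 1.181, -0.178], TCP at [0.207, -0.59, 0.248] pointing down, gripper open.
Joint ranges: [-3.08, 3.08], [-0.75, 2.2], [0.22, 2.44], [-1.43, 4.57], [0, 2.65], [-2.85, 2.85]. Speed limits (rad/s): [2.79, 2.79, 3.14, 3.14, 3.14, 3.14].

## Interface

Orientations are given as a unit quaternion [x, y, z, w].
In Python, from station import sense, vision, order gives the robot as it stands.
- The arm moves only by the shell command python3 -m crank 'ROWS' [OPENING] [FORCE]. ROWS is JSON, a list of rows, each an object with "dp": the shift along the world's x, y, z in units of 30 mm (1.0 is 30 mm), a list of three; "angular": the turn, a rotation vector about the world's x, y, z in degrees, a list of three. In form: [{"dp": [dx, dy, dz], "angular": [ax, ay, az]}, ...]. A call has 1 to 20 rows; each row shifts and turns the commanded pose from where the row before left it; what a row does not reach is not made up. A row lasts 1/10 s, in which the tool goes at most 50 mm and 8.59 degrees, less where a joint would pass 70% of its speed; a pose out of reach is approached as far as the arm can. A call is refused whole if a number of a shift passes 1 or a number of a turn 8.59, either way. A call with a gripper value outside its range is refused whole. OPENING is the closure, from 0 (fully open) to 1 (shut), set as the call begins (- or left out, the last holds). The fingers move at their own pace and stop on an object; FORCE is the grip in N (left out, the last holds). Time passes only in rows, so rows that do not move let the fingers close. It gives the time, the measured TCP pose, the force, the opening and the grip force at its end, in the units of the state.
- sense(): the state, without advancing time (a new reading comes with each control period).
- vision.snapshot(name): name is "scene" or "top"; returns a dict with "image" (480x640x3 uint8, blue, green, red), "range_z" (480x640 float32, m along the optical axis (not along the pixel's ray), 0 where there is no reading), "mtx" (3x3 intrinsics, pixels), "pose" (4x4, takes a point from camera to world coordinates). Camera axes: x right, y down, z forward; pixel columns grow to the right and rows downward; lengths in m; the calibration is good to about 2 mm. A picture is of the moment at which its call begins.
- order.sign_off(): hands the job in; it is judged then, once.
The state is a dict: "t": time; "q": joint angles; "qd": joint speeds; "tau": joint torques, N m; "tcp_pos": TCP position; "tool_rot": TCP orientation; "force": force on the tool from outside, world axes, zero at the start; "ft_torque": the same for the moment, N m; "finger_gap": opening from 0.0 (shut) to 1.0 (fully open); "gripper_force": force on a finger pad.
Only numpy, scipy, OpenCV 4.12 (cv2) and the standard library are available. Lean on these libraries where they do the work, as an engineer would, in place of code of your own. Each camera call takes 0.05 s, during which the arm holds its last target. There are 200 camera calls.

## Working session

There is one attempt and no reset: what is moved stays moved. The work goes in short steps, Python scripts to look and compute and a shell command to move; the robot and the scene stay as the last step left them, time stands still between calls to the robot, and variables do not carry over. Pictures are saved under pics/ and viewed, at most 10 in all, crops included, and the job is handed in when it is done.

```bash
mkdir -p pics; python3 - <<'E'
from station import sense, vision
import cv2,numpy as np
for n in("scene","top"):
    s=vision.snapshot(n); cv2.imwrite(f"pics/{n}0.png",s["image"]); np.savez(f"{n}0.npz",**s)
    print(n,s["pose"].round(3).tolist(),s["mtx"].round(1).tolist())
s=sense();print(s["t"],s["tool_rot"],s["finger_gap"],s["tcp_pos"])
E
```

```text
scene [[0.227, 0.843, -0.488, 1.142], [0.974, -0.192, 0.121, -0.144], [0.008, -0.503, -0.864, 1.08], [0.0, 0.0, 0.0, 1.0]] [[480.5, 0.0, 309.4], [0.0, 480.5, 233.7], [0.0, 0.0, 1.0]]
top [[-0.029, -0.993, 0.117, 0.492], [-0.999, 0.026, -0.029, 0.012], [0.025, -0.118, -0.993, 1.056], [0.0, 0.0, 0.0, 1.0]] [[467.1, 0.0, 327.6], [0.0, 467.1, 237.5], [0.0, 0.0, 1.0]]
0.1 [ 9.85769332e-01  1.68100636e-01  9.57056973e-06 -1.00023900e-03] 1.0012234073810384 [ 0.20704775 -0.58905115  0.24743429]
```

View pics/top0.png

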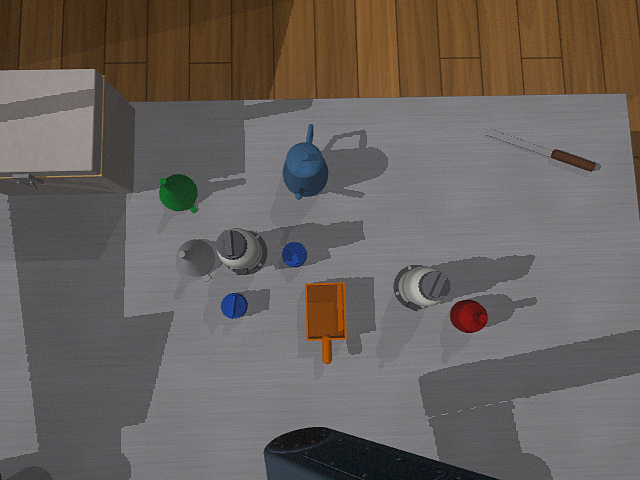

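View pics/scene0.png

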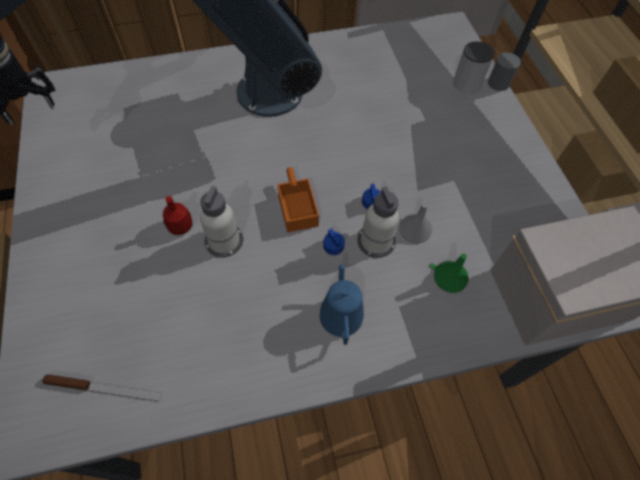

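The top view shows the grey funnel at (196,258) beside the left bottle, whose cap is at (232,243) with its bar near vertical in the image. The other bottle, at (425,288), has the red buoy next to it. In the scene view the target cap is at (384,203). Next I'll measure the cap from depth.

```bash
cat > m.py <<'E'
import numpy as np,cv2
def cloud(s):
    Z=s["range_z"];K=s["mtx"];v,u=np.mgrid[:480,:640]
    P=np.stack([(u-K[0,2])/K[0,0]*Z,(v-K[1,2])/K[1,1]*Z,Z],-1)@s["pose"][:3,:3].T+s["pose"][:3,3]
    P[Z==0]=np.nan; return P
def rep(s,box):
    u0,u1,v0,v1=box; P=cloud(s)[v0:v1,u0:u1].reshape(-1,3); z=P[:,2]
    for lo,hi in((.2,.22),(.18,.19),(.176,.22),(.04,.115),(.004,.012)):
        Q=P[(z>lo)&(z<hi)]
        if len(Q)<8: print(lo,len(Q)); continue
        c,(w,h),a=cv2.minAreaRect((Q[:,:2]*1000).astype(np.float32))
        ev,V=np.linalg.eigh(np.cov(Q[:,:2].T))
        print(lo,len(Q),"mean",Q.mean(0).round(4),"rect",np.round(c,1),round(w),round(h),"axisdeg",np.degrees(np.arctan2(V[1,1],V[0,1])).round(1))
E
python3 - <<'E'
from m import *
t=np.load("top0.npz");s=np.load("scene0.npz")
print("top");rep(t,(210,275,215,280));print("funnel");rep(t,(170,214,236,282))
print("scene");rep(s,(355,402,180,262))
a=cv2.resize(t["image"][200:330,150:320],(680,520),interpolation=cv2.INTER_CUBIC)
b=cv2.resize(s["image"][170:270,340:440],(520,520),interpolation=cv2.INTER_CUBIC)
cv2.imwrite("pics/c.png",cv2.resize(np.hstack([a,b]),(800,346)))
P=cloud(t)
for n,u,v in(("blue1",294,253),("blue2",234,305),("pot",306,165),("green",178,190),("bailer",325,310)):print(n,P[v,u].round(3))
E
```

```text
top
0.2 181 mean [0.5871 0.1691 0.2069] rect [587.2 169.6] 46 12 axisdeg -176.4
0.18 439 mean [0.5861 0.168  0.1834] rect [586.5 169.1] 51 53 axisdeg 96.0
0.176 672 mean [0.5861 0.1677 0.19  ] rect [586.  168.9] 53 54 axisdeg 148.3
0.04 255 mean [0.5633 0.1482 0.0803] rect [574.3 153.8] 42 88 axisdeg 146.7
0.004 266 mean [0.581  0.1564 0.0067] rect [602.6 173.9] 143 129 axisdeg 103.0
funnel
0.2 0
0.18 0
0.176 0
0.04 354 mean [0.5755 0.2737 0.0634] rect [577.9 278.5] 46 45 axisdeg 168.0
0.004 113 mean [0.5711 0.2705 0.0091] rect [578.6 284. ] 92 89 axisdeg 46.9
scene
0.2 123 mean [0.5913 0.1684 0.2062] rect [590.3 169. ] 47 13 axisdeg -175.8
0.18 254 mean [0.5935 0.1662 0.1837] rect [591.6 169. ] 52 50 axisdeg 68.5
0.176 446 mean [0.5937 0.1663 0.1904] rect [592.4 169.4] 55 51 axisdeg -161.7
0.04 601 mean [0.5978 0.1587 0.0754] rect [540.6 164.4] 184 77 axisdeg 168.4
0.004 274 mean [0.5954 0.1634 0.0068] rect [530.5 195.2] 121 253 axisdeg 167.7
blue1 [0.578 0.056 0.054]
blue2 [0.471 0.186 0.05 ]
pot [0.75  0.025 0.131]
green [0.723 0.306 0.05 ]
bailer [ 0.453 -0.008  0.002]
```

View pics/c.png

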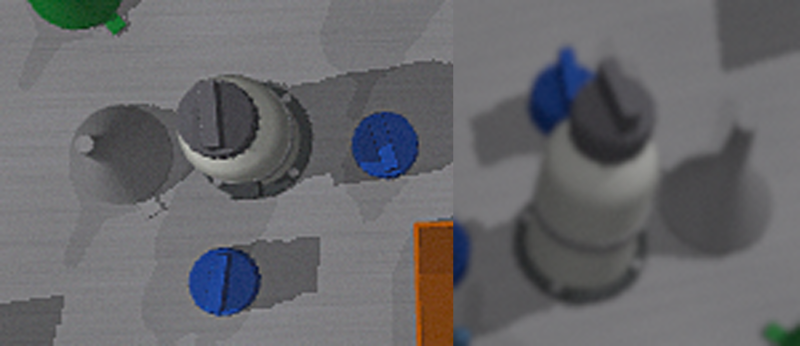

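```bash
python3 -m crank '[{"dp":[0,0,1],"angular":[0,0,0]},{"dp":[0,0,1],"angular":[0,0,0]},{"dp":[0.49,0.97,0],"angular":[0,0,-0.6]},{"dp":[0.49,0.97,0],"angular":[0,0,-0.6]},{"dp":[0.49,0.97,0],"angular":[0,0,-0.6]},{"dp":[0.49,0.97,0],"angular":[0,0,-0.6]},{"dp":[0.49,0.97,0],"angular":[0,0,-0.6]},{"dp":[0.49,0.97,0],"angular":[0,0,-0.6]},{"dp":[0.49,0.97,0],"angular":[0,0,-0.6]},{"dp":[0.49,0.97,0],"angular":[0,0,-0.6]},{"dp":[0.49,0.97,0],"angular":[0,0,-0.6]},{"dp":[0.49,0.97,0],"angular":[0,0,-0.6]},{"dp":[0.49,0.97,0],"angular":[0,0,-0.6]},{"dp":[0.49,0.97,0],"angular":[0,0,-0.6]},{"dp":[0.49,0.97,0],"angular":[0,0,-0.6]}]' 0 60
python3 -m crank '[{"dp":[0.49,0.97,0],"angular":[0,0,-0.6]},{"dp":[0.49,0.97,0],"angular":[0,0,-0.6]},{"dp":[0.49,0.97,0],"angular":[0,0,-0.6]},{"dp":[0.49,0.97,0],"angular":[0,0,-0.6]},{"dp":[0.49,0.97,0],"angular":[0,0,-0.6]},{"dp":[0.49,0.97,0],"angular":[0,0,-0.6]},{"dp":[0.49,0.97,0],"angular":[0,0,-0.6]},{"dp":[0.49,0.97,0],"angular":[0,0,-0.6]},{"dp":[0.49,0.97,0],"angular":[0,0,-0.6]},{"dp":[0.49,0.97,0],"angular":[0,0,-0.6]},{"dp":[0.49,0.97,0],"angular":[0,0,-0.6]},{"dp":[0.49,0.97,0],"angular":[0,0,-0.6]},{"dp":[0.49,0.97,0],"angular":[0,0,-0.6]},{"dp":[0,0,0],"angular":[0,0,0]}]'
cat > st.py <<'E'
from station import sense
from scipy.spatial.transform import Rotation as R
import numpy as np
s=sense();M=R.from_quat(s["tool_rot"]).as_matrix()
print(round(s["t"],2),"tcp",np.round(s["tcp_pos"],4),"xyaw",np.degrees(np.arctan2(M[1,0],M[0,0])).round(1),"z",M[:,2].round(3),"F",np.round(s["force"],1),"T",np.round(s["ft_torque"],2),"gap",round(s["finger_gap"],3),"gf",np.round(s["gripper_force"],1),"q",np.round(s["q"],2))
E
python3 st.py
```

```text
t: 1.6
tcp_pos: [0.3984, -0.2099, 0.3081]
tool_rot: [0.995, 0.1, -0.0, -0.0]
force: [0.6, -0.3, 0.3]
finger_gap: 1.001
gripper_force: 0.0
t: 3.0
tcp_pos: [0.5904, 0.1702, 0.3075]
tool_rot: [0.999, 0.035, 0.0, -0.001]
force: [-0.4, -0.4, -0.5]
finger_gap: 1.004
gripper_force: 0.0
3.0 tcp [0.5904 0.1702 0.3075] xyaw 4.0 z [ 0.001  0.001 -1.   ] F [-0.4 -0.4 -0.5] T [ 0.03  0.03 -0.  ] gap 1.004 gf 0.0 q [0.1  0.45 1.39 0.   1.3  1.6 ]
```

```bash
python3 -m crank '[{"dp":[-0.06,-0.04,-0.5],"angular":[0,0,0]},{"dp":[0,0,-0.8],"angular":[0,0,0]},{"dp":[0,0,-0.8],"angular":[0,0,0]},{"dp":[0,0,-0.7],"angular":[0,0,0]},{"dp":[0,0,-0.4],"angular":[0,0,0]},{"dp":[0,0,-0.2],"angular":[0,0,0]},{"dp":[0,0,0],"angular":[0,0,0]},{"dp":[0,0,0],"angular":[0,0,0]}]' >/dev/null; python3 st.py
python3 -m crank '[{"dp":[0,0,0],"angular":[0,0,0]},{"dp":[0,0,0],"angular":[0,0,0]},{"dp":[0,0,0],"angular":[0,0,0]},{"dp":[0,0,0],"angular":[0,0,0]},{"dp":[0,0,0],"angular":[0,0,0]},{"dp":[0,0,0],"angular":[0,0,0]},{"dp":[0,0,0],"angular":[0,0,0]},{"dp":[0,0,0],"angular":[0,0,0]},{"dp":[0,0,0],"angular":[0,0,0]},{"dp":[0,0,0],"angular":[0,0,0]}]' 1 60 >/dev/null; python3 st.py
```

```text
3.8 tcp [0.5881 0.1656 0.2071] xyaw 3.7 z [ 0.002  0.    -1.   ] F [-0.   1.  -0.2] T [-0.05  0.02  0.  ] gap 1.002 gf 0.0 q [ 0.09  0.56  1.51 -0.    1.07  1.6 ]
4.8 tcp [0.5878 0.166  0.2066] xyaw 3.7 z [ 0.001  0.001 -1.   ] F [0.1 1.6 2.1] T [0.42 0.04 0.05] gap 0.12 gf 61.6 q [0.09 0.56 1.51 0.   1.07 1.6 ]
```

```bash
python3 -m crank '[{"dp":[0,0.05,0],"angular":[0,0,0]},{"dp":[0,0.05,0],"angular":[0,0,0]},{"dp":[0,0,0],"angular":[0,0,0]},{"dp":[0,0,0],"angular":[0,0,0]}]' - 100 >/dev/null; python3 st.py
python3 - <<'E'
from station import vision
from m import *
for n,b in(("top",(200,290,205,290)),("scene",(340,420,170,260))):
    s=vision.snapshot(n);print(n);rep(s,b);u0,u1,v0,v1=b
    cv2.imwrite(f"pics/{n}1.png",cv2.resize(s["image"][v0-60:v1+10,u0-30:u1+30],None,fx=3.5,fy=3.5))
a=cv2.imread("pics/top1.png");b=cv2.imread("pics/scene1.png");h=min(len(a),len(b))
cv2.imwrite("pics/d.png",cv2.resize(np.hstack([a[:h],b[:h]]),(800,420)))
E
```

```text
5.2 tcp [0.5879 0.1679 0.2066] xyaw 3.8 z [ 0.001 -0.001 -1.   ] F [-0.1 -4.7  3.6] T [-0.83  0.04  0.05] gap 0.11 gf 101.7 q [ 0.1   0.56  1.51 -0.    1.07  1.6 ]
top
0.2 2
0.18 46 mean [0.5758 0.1508 0.1827] rect [574.4 151.3] 11 19 axisdeg 166.3
0.176 54 mean [0.5758 0.1504 0.1831] rect [574.4 149.8] 12 19 axisdeg 163.4
0.04 243 mean [0.5628 0.1479 0.0774] rect [566.6 160.1] 61 196 axisdeg 108.9
0.004 200 mean [0.574  0.1478 0.0065] rect [602.8 164.8] 182 180 axisdeg 120.4
scene
0.2 130 mean [0.599  0.1671 0.209 ] rect [595.4 165.6] 36 29 axisdeg 81.7
0.18 176 mean [0.599  0.1638 0.1832] rect [596.7 166.3] 51 41 axisdeg 70.1
0.176 381 mean [0.6    0.1646 0.1925] rect [597.  166.5] 54 41 axisdeg 68.9
0.04 683 mean [0.6042 0.1771 0.0731] rect [586.2 183.2] 154 178 axisdeg 106.8
0.004 365 mean [0.5907 0.1813 0.0069] rect [514.1 204.8] 215 284 axisdeg 115.5
```

View pics/d.png

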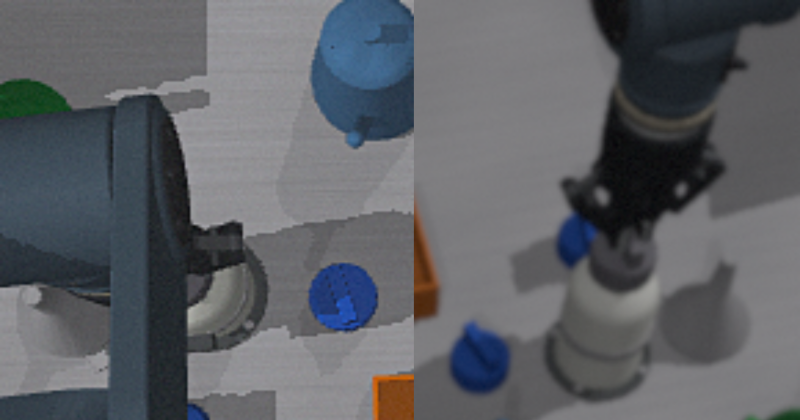

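The crops show the bar gripped between the pads with the surroundings untouched. The side force changed sign between the two positions, so I'll shift back 1.5 mm and press.

```bash
python3 -m crank '[{"dp":[0,-0.04,0],"angular":[0,0,0]},{"dp":[0,0,-0.06],"angular":[0,0,0]},{"dp":[0,0,-0.07],"angular":[0,0,0]},{"dp":[0,0,-0.07],"angular":[0,0,0]},{"dp":[0,0,0],"angular":[0,0,0]},{"dp":[0,0,0],"angular":[0,0,0]}]' - 110 >/dev/null; python3 st.py
python3 -m crank '[{"dp":[0,0,-0.05],"angular":[0,0,0]},{"dp":[0,0,-0.03],"angular":[0,0,0]},{"dp":[0,0,0],"angular":[0,0,0]},{"dp":[0,0,0],"angular":[0,0,0]}]' >/dev/null; python3 st.py
```

```text
5.9 tcp [0.5879 0.1681 0.2011] xyaw 3.8 z [ 0.001  0.001 -1.   ] F [-0.5 -2.9  7.6] T [-0.49  0.16 -0.06] gap 0.11 gf 109.6 q [0.1  0.56 1.52 0.   1.06 1.6 ]
6.3 tcp [0.5879 0.1681 0.199 ] xyaw 3.8 z [ 0.001  0.001 -1.   ] F [-1.3 -2.4  8.4] T [-0.45  0.2   0.01] gap 0.107 gf 109.8 q [0.1  0.57 1.52 0.   1.06 1.6 ]
```

```bash
python3 -m crank '[{"dp":[0,0,-0.07],"angular":[0,0,0]},{"dp":[0,0,0],"angular":[0,0,0]},{"dp":[0,0,0],"angular":[0,0,0]}]' >/dev/null; python3 st.py
python3 -m crank '[{"dp":[0,0,-0.07],"angular":[0,0,0]},{"dp":[0,0,0],"angular":[0,0,0]},{"dp":[0,0,0],"angular":[0,0,0]}]' >/dev/null; python3 st.py
```

```text
6.6 tcp [0.5879 0.1681 0.1978] xyaw 3.8 z [ 0.002  0.001 -1.   ] F [-1.7 -3.2 13.5] T [-0.57  0.4  -0.04] gap 0.108 gf 110.6 q [0.1  0.57 1.52 0.   1.05 1.6 ]
6.9 tcp [0.5879 0.1681 0.1977] xyaw 3.8 z [ 0.003  0.001 -1.   ] F [-4.9 -3.  23.4] T [-0.71  1.02 -0.07] gap 0.11 gf 111.9 q [0.1  0.57 1.52 0.   1.05 1.6 ]
```

```bash
python3 -m crank '[{"dp":[0,0,0],"angular":[0,0,4]},{"dp":[0,0,0],"angular":[0,0,4]},{"dp":[0,0,0],"angular":[0,0,4]},{"dp":[0,0,0],"angular":[0,0,4]},{"dp":[0,0,0],"angular":[0,0,4]},{"dp":[0,0,0],"angular":[0,0,4]},{"dp":[0,0,0],"angular":[0,0,0]}]' >/dev/null; python3 st.py
```

```text
7.6 tcp [0.5883 0.1687 0.1977] xyaw 27.8 z [ 0.004  0.002 -1.   ] F [-5.1 -0.5 22.6] T [-0.4   0.82 -0.01] gap 0.108 gf 111.9 q [0.1  0.57 1.52 0.   1.05 1.18]
```

```bash
python3 -m crank '[{"dp":[0,0,0],"angular":[0,0,4]},{"dp":[0,0,0],"angular":[0,0,4]},{"dp":[0,0,0],"angular":[0,0,4]},{"dp":[0,0,0],"angular":[0,0,4]},{"dp":[0,0,0],"angular":[0,0,4]},{"dp":[0,0,0],"angular":[0,0,4]},{"dp":[0,0,0],"angular":[0,0,4]},{"dp":[0,0,0],"angular":[0,0,4]},{"dp":[0,0,0],"angular":[0,0,4]},{"dp":[0,0,0],"angular":[0,0,4]},{"dp":[0,0,0],"angular":[0,0,4]},{"dp":[0,0,0],"angular":[0,0,2]},{"dp":[0,0,0],"angular":[0,0,0]},{"dp":[0,0,0],"angular":[0,0,0]}]' >/dev/null; python3 st.py
```

```text
9.0 tcp [0.5887 0.1685 0.1977] xyaw 73.8 z [ 0.005  0.002 -1.   ] F [-3.9 -1.8 22.2] T [-0.43  0.68  0.03] gap 0.111 gf 111.8 q [0.1  0.57 1.52 0.   1.05 0.38]
```

```bash
python3 -m crank '[{"dp":[0,0,0.15],"angular":[0,0,0]},{"dp":[0,0,0.2],"angular":[0,0,0]},{"dp":[0,0,0.2],"angular":[0,0,0]},{"dp":[0,0,0],"angular":[0,0,0]},{"dp":[0,0,0],"angular":[0,0,0]}]' >/dev/null; python3 st.py
python3 -m crank '[{"dp":[0,0,0.1],"angular":[0,0,0]},{"dp":[0,0,0.2],"angular":[0,0,0]},{"dp":[0,0,0.2],"angular":[0,0,0]},{"dp":[0,0,0],"angular":[0,0,0]}]' >/dev/null; python3 st.py
```

```text
9.5 tcp [0.5869 0.1683 0.2092] xyaw 73.7 z [-0.002  0.001 -1.   ] F [ 0.7 -0.1 -0. ] T [ 0.17 -0.17  0.01] gap 0.112 gf 108.6 q [0.1  0.55 1.51 0.   1.08 0.38]
9.9 tcp [0.5878 0.1674 0.2262] xyaw 73.8 z [ 0.001 -0.    -1.   ] F [ 0.7 -0.3 -0.8] T [ 0.01 -0.02  0.03] gap 0.108 gf 108.6 q [ 0.1   0.53  1.49 -0.    1.12  0.38]
```

```bash
python3 -m crank '[{"dp":[0,0,0.2],"angular":[0,0,0]},{"dp":[0,0,0.4],"angular":[0,0,0]},{"dp":[0,0,0.4],"angular":[0,0,0]},{"dp":[0,0,0.4],"angular":[0,0,0]},{"dp":[0,0,0.4],"angular":[0,0,0]},{"dp":[0,0,0.2],"angular":[0,0,0]},{"dp":[0,0,0],"angular":[0,0,0]},{"dp":[0,0,0],"angular":[0,0,0]},{"dp":[0,0,0],"angular":[0,0,0]}]' >/dev/null; python3 st.py
python3 - <<'E'
from station import vision
import cv2
s=vision.snapshot("scene")["image"];cv2.imwrite("pics/e.png",cv2.resize(s[80:300,140:480],None,fx=2.2,fy=2.2))
E
```

```text
10.8 tcp [0.5871 0.1675 0.2845] xyaw 73.8 z [-0.002 -0.    -1.   ] F [ 0.5  0.3 -0.6] T [-0.05 -0.02  0.03] gap 0.105 gf 108.6 q [0.1  0.47 1.43 0.   1.24 0.38]
```

View pics/e.png

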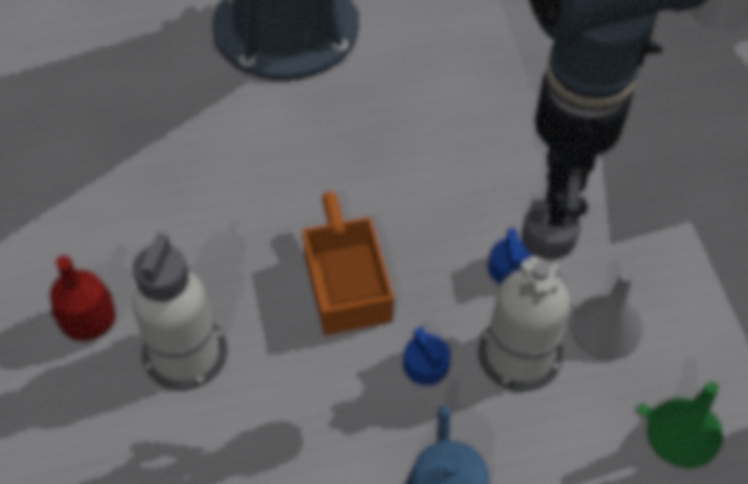

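The cap (crop 552,230) is held level above its bare neck (540,275). The funnel, the buoy and the other cap are all in place, so I'll hand in.

```bash
python3 -c "from station import order;print(order.sign_off())"
```

```text
the job is handed in; nothing more can be done
None
```

The cap of the bottle beside the steel funnel was pressed down, twisted free and lifted off; at hand-in the gripper held it level about 8 cm above its bottle, with the other cap and the things around looking undisturbed in the last picture; hand-in returned no verdict.

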